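# Rock a tight die-cast coach body out of its inspection nest and hold it clear

## Robot

A 6-joint arm with a two-finger parallel gripper is mounted at the origin on the work surface. World frame = base frame: x ahead of the robot, y to its left, z up, the work surface at z = 0. Lengths are in mm, angles in rad, forces in N, time in s.
With the tool pointing down it reaches from about 275 to 750 mm from the base axis. Payload 10.2 kg.
Tool frame: the origin (TCP) lies at the centre of the arm's flange, where the gripper is bolted on; the fingertips stand 173 mm ahead of it and the grasp point (between the pads) lies 155 mm ahead of it; z points along the fingers, y is the line along which they close (so a half turn about z gives the same grasp; the last joint's range is limited). The gripper opens to 85 mm and grips with 20 to 120 N. Pads are 22 mm wide; open, the fingers measure 114 mm over their backs; the gripper's body (76 mm by 85 mm) begins 54 mm behind the grasp point. The pads swing forward as they close: fully open they stand 13 mm farther back than shut.
Start: joints at [0.916, 0.313, 1.498, -0, 1.331, -0.223], TCP at [219.73, 476.814, 404.694] pointing down, gripper open.
Joint ranges: [-2.94, 2.94], [-0.97, 2.17], [0.19, 2.56], [-1.23, 4.37], [0.02, 3.11], [-2.88, 2.88]. Speed limits (rad/s): [2.39, 2.39, 3.01, 3.14, 3.14, 3.14].

## Interface

Orientations are given as a unit quaternion [w, x, y, z].
In Python, from rig import status, capture, camera_info, ticket gives the robot as it stands.
- The arm moves only by the shell command python3 -m crank 'ROWS' [FORCE]. ROWS is JSON, a list of rows, each a list of 7 numbers: the shift along the tool's x, y, z as a fraction of full scale, then the turn, a rotation vector about the tool's x, y, z as a fraction of full scale, then the closure, from 0 (fully open) to 1 (shut). A call has 1 to 12 rows; each row is the pose to reach, as a shift and turn from the pose commanded when the call began, along the tool's axes at that moment; what a row does not reach only later rows make up. Full scale, the value 1, is 0.1 m for a shift and 45 degrees for a turn. A row lasts 1/10 s, in which the tool goes at most 50 mm and 8.59 degrees, less where a joint would pass 70% of its speed; a pose out of reach is approached as far as the arm can. A call with a number of a shift or a turn outside -1 to 1 is refused whole. A call with a gripper value outside its range is refused whole. The fingers move at their own pace and stop on an object; FORCE is the grip in N (left out, the last holds). Time passes only in rows, so rows that repeat a pose let the fingers close. It gives the time, the measured TCP pose, the force, the opening and the grip force at its end, in the units of the state.
- status.sense(): the state, without advancing time (a new reading comes with each control period).
- capture(name): name is "scene" or "side" or "wrist"; returns (picture, depth): 420x560x3 uint8, red, green, blue; 420x560 float32, mm along the optical axis (not along the pixel's ray), 0 where there is no reading.
- camera_info(name): a dict with "K" (3x3 intrinsics, pixels), "camera_from_world" (4x4, takes a point from world to camera coordinates). Camera axes: x right, y up, looking along -z (the intrinsics and any distortion apply to the point x, -y, -z); pixel columns grow to the right and rows downward; lengths in mm; the calibration is good to about 2 mm. A picture is of the moment at which its call begins: read the wrist's pose just before it. camera_info takes no time and is no camera call; for the wrist camera it gives the pose at the moment of the call.
- ticket.finish_job(): hands the job in; it is judged then, once.
The state is a dict: "time_s": time; "joints": joint angles; "dq": joint speeds; "tau": joint torques, N m; "eef_pos": TCP position; "ee_rot": TCP orientation; "force": force on the tool from outside, world axes, zero at the start; "wrist_torque": the same for the moment, N m; "grip_width": opening from 0.0 (shut) to 1.0 (fully open); "grip_force": force on a finger pad.
Only numpy, scipy, OpenCV 4.12 (cv2) and the standard library are available. Lean on these libraries where they do the work, as an engineer would, in place of code of your own. Each camera call takes 0.05 s, during which the arm holds its last target. There are 200 camera calls.

## Task

The die-cast coach body is stuck between the two blue jaws of the inspection nest. Take it by the square sprue that stands up from its roof, rock it firmly over to one side and then to the other until both jaws have been pushed back and it is free, then raise it straight up until its underside is about 2 cm above the tops of the jaws. Finish while still holding it there, level and still, over the nest; leave the other things on the bench alone.

Things in the scene. Friction and masses are not known exactly. Their poses are not given: they have to be found in the camera images.
- nest: inspection nest, fixed to the bench: dark steel base 210 x 112 x 14 mm. Origin: centre of its underside, on the bench; x along rib, jaws and casting, y across from jaw to jaw (the rocking direction), z up. Blue jaws stand on both sides, 178 mm long, 12 mm thick, tops 64 mm above the bench, inner faces 18 mm from the middle plane when shut. Yellow claws on their ends bar a straight pull.
- rib_top (a point): middle of the top of the nest's steel rib, 24 mm above the bench, which carries the casting: 110 mm long (nest x), 10 mm wide (nest y). Rocked sideways, the casting turns about the rib's top edge on that side, 5 mm from this point.
- jaw_a (a joint): travel in m of the jaw on the nest's +y side: 0 is shut, grows outwards (+y) to 0.012. No spring: it slides stiffly (about 10 N) and stays where pushed. Its two claws reach to 1 mm from the nest's middle plane, 3.5 mm above the casting's end tabs, and clear the tabs from about 0.0045 of travel.
- jaw_b (a joint): the same for the jaw on the nest's -y side; it grows outwards (-y). The casting's side wall, tilted towards a jaw, pushes that jaw's top outwards about 0.7 mm per degree once 1 to 2 mm of play is taken up: 10 to 12 degrees each way opens both jaws enough.
- casting: bare-metal coach body, 0.3 kg: hull 150 (x) x 34 (y) x 44 mm high, dark windows; end tabs 10 mm wide, 5 mm thick, 17 mm long. Origin: centre of the hull's underside, resting on the rib; x in line with the nest's x, z up. Two runners reach 4 mm lower and straddle the rib with 1 mm play; they are 20 mm above the jaw tops when the origin is 88 mm above the bench.
- sprue_top (a point): centre of the top face of the casting's square sprue, the handle: 14 x 14 mm, sides parallel to the casting's x and y, rising 66 mm from the middle of the roof; its top is 110 mm above the casting's origin, 134 mm above the bench at the start.
- good_casting: bystander: a second, identical casting standing free on the bench; origin as for the first, 4 mm above the bench.
- oil_can: bystander: oil bottle 52 mm across, 130 mm high; origin under its centre.
- deburr_brush: bystander: a small brush lying on the bench.
Not all that is in view belongs to the job. Leave any red look-alike of the casting alone.

How it is judged (in metres and radians):
On the way, in this order (a step that is already met when the one before it is completed fails the run):
1. the casting, still down in the nest, is tilted to one side and has pushed a jaw back by 1.5 mm or more (angle between casting's own z axis and vertical above 0.05 rad and z of casting in the frame of nest below 0.034 m and value of joint any of jaw_a, jaw_b above 0.0015 m and not (value of joint each of jaw_a, jaw_b above 0.003 m)).
2. the casting, still down in the nest and tilted, has pushed both jaws back by more than 3 mm (angle between casting's own z axis and vertical above 0.05 rad and z of casting in the frame of nest below 0.034 m and value of joint each of jaw_a, jaw_b above 0.003 m).
At the end, for the whole second after the job is handed in: both jaws pushed back more than 3 mm; the casting held in the fingers and touching nothing of the nest, its runners 5 to 40 mm above the jaw tops (origin 73 to 108 mm above the bench), within 30 mm of the nest's middle in plan, tilted less than 10 degrees, still (under 20 mm/s) (value of joint each of jaw_a, jaw_b above 0.003 m and z of casting in the frame of nest between 0.073 and 0.108 m and horizontal distance between casting and nest below 0.03 m and angle between casting's own z axis and vertical below 0.17 rad and linear speed of casting below 0.02 m/s and contact force between the fingers and casting above 1 N and contact force between casting and nest below 0.1 N); the arm keeps its last pose, push and grip.
It fails at once if the finished casting is moved by more than 30 mm (distance of good_casting from where it was at the start of the episode above 0.03 m).
It fails at once if the oil bottle is moved by more than 30 mm (distance of oil_can from where it was at the start of the episode above 0.03 m).
It fails at once if the brush is moved by more than 30 mm (distance of deburr_brush from where it was at the start of the episode above 0.03 m).
It also fails if it takes over 42 s, if anything falls off the work surface, if the arm or the gripper's body presses on something with over 40 N, if the wrist force passes 120 N, or if a joint passes its speed limit or range.

## Working session

There is one attempt and no reset: what is moved stays moved. The work goes in short steps, Python scripts to look and compute and a shell command to move; the robot and the scene stay as the last step left them, time stands still between calls to the robot, and variables do not carry over. Pictures are saved under pics/ and viewed, at most 10 in all, crops included, and the job is handed in when it is done.

```bash
mkdir -p pics; ls
cat > h.py <<'E'
import numpy as np, cv2
from rig import status, capture, camera_info, ticket
def take(n,name):
    ci=camera_info(n); p,d=capture(n); cv2.imwrite(f'pics/{name}.png',p[:,:,::-1]); np.savez(f'{name}.npz',p=p,d=d,K=ci['K'],T=ci['camera_from_world']); return p,d,ci
def load(name):
    z=np.load(f'{name}.npz'); return z['p'],z['d'],{'K':z['K'],'camera_from_world':z['T']}
def pts(d,ci):
    K=np.array(ci['K']);T=np.linalg.inv(np.array(ci['camera_from_world']))
    v,u=np.mgrid[:d.shape[0],:d.shape[1]]
    c=np.stack([(u-K[0,2])/K[0,0]*d,-(v-K[1,2])/K[1,1]*d,-d],-1)
    return c@T[:3,:3].T+T[:3,3]
def ray(u,v,ci,z):
    K=np.array(ci['K']);T=np.linalg.inv(np.array(ci['camera_from_world']))
    o=T[:3,3]; r=T[:3,:3]@np.array([(u-K[0,2])/K[0,0],-(v-K[1,2])/K[1,1],-1]); return o+r*(z-o[2])/r[2]
E
python3 - <<'E'
from h import *
for n in('scene','side'):
    p,d,ci=take(n,n+'0'); print({k:(v if k!='camera_from_world' else 0) for k,v in ci.items()}); print(np.linalg.inv(ci['camera_from_world'])[:3,3])
a=cv2.imread('pics/scene0.png');b=cv2.imread('pics/side0.png')
cv2.imwrite('pics/both.png',cv2.resize(np.vstack([a,b]),(400,600)))
print(status.sense())
E
```

```text
pics
{'K': array([[430.33388417,   0.        , 281.42195512],
       [  0.        , 430.33388417, 210.52192765],
       [  0.        ,   0.        ,   1.        ]]), 'camera_from_world': 0}
[1694.55663093   35.83741157  832.09375717]
{'K': array([[541.24218499,   0.        , 277.70171136],
       [  0.        , 541.24218499, 224.41411053],
       [  0.        ,   0.        ,   1.        ]]), 'camera_from_world': 0}
[ 295.36487417  937.84267557 1169.87051134]
{'time_s': 0.1, 'joints': array([ 9.15609663e-01,  3.13373885e-01,  1.49833381e+00,  9.37285110e-06,
        1.33096898e+00, -2.23412346e-01]), 'dq': array([-0.00023548, -0.00064319, -0.00122786, -0.00082759, -0.00122252,
        0.00089355]), 'tau': array([ 2.41631235e-03, -4.12894428e+01, -2.60141695e+01, -1.85032013e-04,
        3.08378687e-03,  7.83529146e-06]), 'eef_pos': array([219.70172919, 476.78696443, 404.21278797]), 'ee_rot': array([-2.34639184e-04,  2.14215136e-01,  9.76786354e-01, -4.88609753e-04]), 'force': array([ 0.35220809, -1.15296607,  1.27658263]), 'wrist_torque': array([ 0.00801785, -0.01544673, -0.00158715]), 'grip_force': 0.0, 'grip_width': 1.002040093157857}
```

View pics/scene0.png

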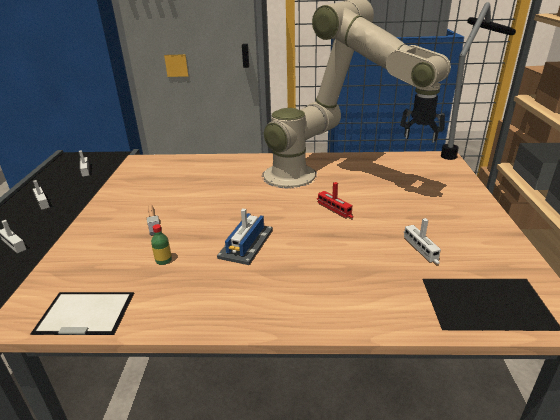

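View pics/side0.png

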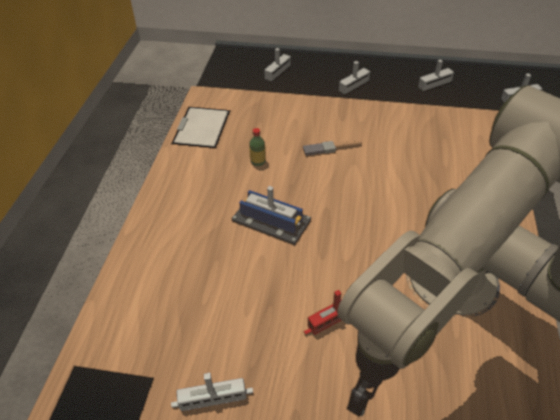

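The scene picture shows the nest with its blue jaws at (246,238) and the sprue top near (244,212). In the side picture the nest is at (271,212) and the sprue top at (270,189). The white free casting, red look-alike, oil bottle and brush all stand well apart from it. Next I locate the jaws and sprue.

Run:
```python
from h import *
L=[]
for n,box in(('scene0',(205,265,205,280)),('side0',(180,245,225,315))):
    p,d,ci=load(n);P=pts(d,ci);h=cv2.cvtColor(p,cv2.COLOR_RGB2HSV)
    m=np.zeros(d.shape,bool);m[box[0]:box[1],box[2]:box[3]]=1
    blue=m&(h[...,0]>100)&(h[...,0]<125)&(h[...,1]>110)
    Q=P[blue];Q=Q[(Q[:,2]>50)&(Q[:,2]<75)]
    r=cv2.minAreaRect(Q[:,:2].astype(np.float32));print(n,'jaws',len(Q),Q.mean(0),Q[:,2].max(),r)
    s=m&(P[...,2]>85)&(P[...,2]<160)&(d>0);S=P[s];v,u=np.nonzero(s)
    print('sprue',len(S),S.mean(0),S.max(0),u.min(),u.max(),v.min(),v.max())
    t=v<=v.min()+2;print('top px',u[t].mean(),v.min(),ray(u[t].mean(),v.min()+1.5,ci,134))
    base=m&(P[...,2]>8)&(P[...,2]<19)&(h[...,1]<120);B=P[base];print('base',cv2.minAreaRect(B[:,:2].astype(np.float32)))
```

```text
scene0 jaws 264 [ 538.67108645 -132.55594108   61.27797804] 68.68715011494487 ((520.1200561523438, -137.3759002685547), (61.828636169433594, 180.9685516357422), 71.30482482910156)
sprue 79 [ 521.92474238 -138.16268123  113.32389234] [ 530.6067716  -130.33091183  136.33345342] 241 246 208 223
top px 243.0909090909091 208 [ 519.81491873 -138.62811764  134.        ]
base ((521.294921875, -138.11978149414062), (113.50557708740234, 214.1527099609375), 71.51587677001953)
side0 jaws 4 [476.15124061 -98.05713695  63.86825703] 66.52220193993321 ((472.85986328125, -96.82233428955078), (0.9943066239356995, 37.1612548828125), 65.74488067626953)
sprue 94 [ 514.84422388 -132.93775508  113.19481785] [ 523.0304126  -124.11145577  137.47502297] 267 273 186 201
top px 269.6923076923077 186 [ 514.91802186 -137.29935309  134.        ]
base ((520.0706787109375, -139.0113525390625), (172.90853881835938, 233.3978729248047), 64.48956298828125)
```

```bash
for i in 1 2; do python3 -m crank '[[-0.4,-0.33,0,0,0,0,0],[-0.8,-0.66,0,0,0,0,0],[-0.88,-0.72,0,0,0,0,0],[-0.88,-0.72,0,0,0,0,0]]'; done
```

```text
time_s: 0.5
eef_pos: [270.2, 373.6, 404.8]
ee_rot: [0.0, 0.216, 0.976, -0.0]
force: [0.6, 0.5, -0.4]
grip_width: 1.003
grip_force: 0.0
time_s: 0.9
eef_pos: [319.9, 272.1, 404.7]
ee_rot: [-0.0, 0.215, 0.977, 0.0]
force: [0.1, 0.3, 0.2]
grip_width: 1.003
grip_force: 0.0
```

```bash
for i in 1 2 3; do python3 -m crank '[[-0.4,-0.33,0,0,0,0,0],[-0.8,-0.66,0,0,0,0,0],[-0.88,-0.72,0,0,0,0,0],[-0.88,-0.72,0,0,0,0,0]]' >/dev/null; done
python3 -m crank '[[-0.4,-0.33,0,0,0,-0.07,0],[-0.8,-0.66,0,0,0,-0.133,0],[-0.88,-0.72,0,0,0,-0.133,0],[-0.88,-0.72,0,0,0,-0.133,0],[-0.88,-0.72,0,0,0,-0.133,0]]'
python3 - <<'E'
from h import *
p,d,ci=take('wrist','w1');T=np.linalg.inv(ci['camera_from_world']);print(T,ci['K'])
E
```

```text
time_s: 2.6
eef_pos: [518.3, -134.1, 404.7]
ee_rot: [-0.0, 0.162, 0.987, 0.0]
force: [0.4, -0.5, 0.6]
grip_width: 1.004
grip_force: 0.0
[[ 3.20460990e-01 -8.98753125e-01 -2.99245006e-01  4.42210420e+02]
 [ 9.47260333e-01  3.04589273e-01  9.96154416e-02 -1.08545969e+02]
 [ 1.61712935e-03 -3.15385787e-01  9.48962165e-01  3.73120385e+02]
 [ 0.00000000e+00  0.00000000e+00  0.00000000e+00  1.00000000e+00]] [[310.82736223   0.         281.84317735]
 [  0.         310.82736223 213.90687943]
 [  0.           0.           1.        ]]
```

View pics/w1.png

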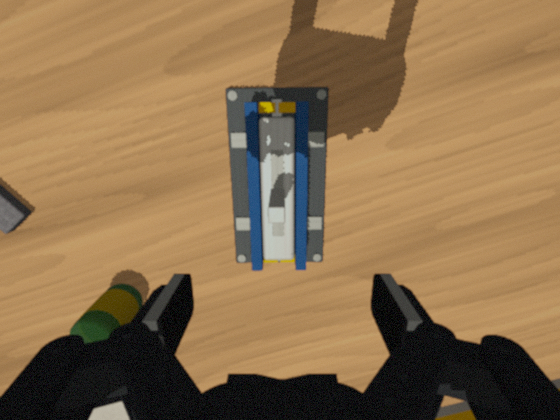

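The wrist view shows the nest upright in the picture (jaws at columns 253 and 303, rows 102–268) and the sprue's bright top near (276,214). The bottle is at lower left and the brush at far left.

Run:
```python
from h import *
p,d,ci=load('w1');P=pts(d,ci);h=cv2.cvtColor(p,cv2.COLOR_RGB2HSV)
m=np.zeros(d.shape,bool);m[85:275,225:330]=1
blue=m&(h[...,0]>100)&(h[...,0]<125)&(h[...,1]>110)&(P[...,2]>57)&(P[...,2]<72)
cs=[]
for side in(0,1):
    b=blue.copy(); b[:,278:]&=side==1; b[:,:278]&=side==0
    Q=P[b];r=cv2.minAreaRect(Q[:,:2].astype(np.float32));vx=cv2.fitLine(Q[:,:2].astype(np.float32),cv2.DIST_HUBER,0,.01,.01).ravel()
    print(len(Q),np.median(Q[:,2]),r,np.degrees(np.arctan2(vx[1],vx[0])));cs.append(r[0])
print('jaw mid',np.mean(cs,0))
s=m&(P[...,2]>125)&(P[...,2]<145);v,u=np.nonzero(s);print('sprue top',s.sum(),P[s].mean(0),np.median(P[s][:,2]),cv2.minAreaRect(np.stack([u,v],1).astype(np.float32)),cv2.minAreaRect(P[s][:,:2].astype(np.float32)))
# triangulate with scene/side top px
def line(u,v,ci):
    a=ray(u,v,ci,0);b=ray(u,v,ci,200);return a,(b-a)/np.linalg.norm(b-a)
obs=[line(u.mean(),v.mean(),ci),line(243.1,209.5,load('scene0')[2]),line(269.7,188,load('side0')[2])]
A=sum(np.eye(3)-np.outer(r,r) for _,r in obs);bb=sum((np.eye(3)-np.outer(r,r))@a for a,r in obs);print('tri',np.linalg.solve(A,bb))
print('ray@134',ray(u.mean(),v.mean(),ci,134))
for n in('scene0','side0'):
    q,d2,c2=load(n);P2=pts(d2,c2);hh=cv2.cvtColor(q,cv2.COLOR_RGB2HSV)
    o=(P2[...,2]>20)&(P2[...,2]<140)&(P2[...,0]>400)&(P2[...,0]<750)&(P2[...,1]<-220)&(P2[...,1]>-450)
    print(n,'oil',np.median(P2[o],0),P2[o].max(0),P2[o].min(0))
print(status.sense()['eef_pos'])
```

```text
1894 62.97576039209079 ((508.93572998046875, -161.27584838867188), (11.658292770385742, 175.67860412597656), 71.8718490600586) -18.1999
1951 62.992286912087366 ((523.5875854492188, -115.00879669189453), (12.033392906188965, 175.56983947753906), 71.93778991699219) -18.121683
jaw mid [ 516.26165771 -138.14232254]
sprue top 307 [ 515.58159275 -138.06920202  132.37574895] 132.8124540984779 ((276.0, 213.0), (18.0, 16.0), 90.0) ((516.6441650390625, -138.3723602294922), (13.292220115661621, 14.24847412109375), 71.92689514160156)
tri [ 515.52975253 -138.62843445  131.23709999]
ray@134 [ 515.07983088 -137.86716792  134.        ]
scene0 oil [ 623.22411338 -388.46925747   72.74740241] [ 637.37291412 -367.93455553  132.12921483] [ 592.12831669 -418.8456992    20.02636085]
side0 oil [ 600.61046382 -376.70969745   74.76272566] [ 630.58941733 -361.00668556  135.69285638] [ 443.90233402 -448.58678465   20.09892226]
[ 518.18659813 -134.10853534  404.89836806]
```

Sprue top is at (516,-138) at z about 132–134 from three views, with the nest axis at -18°; both agree with the given sizes. I descend 134 mm in two calls, then close.

```bash
python3 -m crank '[[0.01,-0.046,0.3,0,0,-0.012,0],[0.01,-0.046,0.6,0,0,-0.012,0],[0.01,-0.046,0.9,0,0,-0.012,0],[0.01,-0.046,0.9,0,0,-0.012,0]]' && python3 -m crank '[[0,0,0.2,0,0,0,0],[0,0,0.34,0,0,0,0],[0,0,0.44,0,0,0,0],[0,0,0.44,0,0,0,0],[0,0,0.44,0,0,0,0]]'
python3 -m crank '[[0,0,0,0,0,0,0.6],[0,0,0,0,0,0,0.8],[0,0,0,0,0,0,0.9],[0,0,0,0,0,0,1],[0,0,0,0,0,0,1],[0,0,0,0,0,0,1],[0,0,0,0,0,0,1],[0,0,0,0,0,0,1],[0,0,0,0,0,0,1],[0,0,0,0,0,0,1],[0,0,0,0,0,0,1],[0,0,0,0,0,0,1]]' 70
```

```text
time_s: 3.05
eef_pos: [515.2, -138.5, 312.0]
ee_rot: [-0.003, 0.158, 0.988, 0.001]
force: [0.3, -0.1, 0.3]
grip_width: 1.002
grip_force: 0.0
time_s: 3.55
eef_pos: [516.3, -140.3, 271.9]
ee_rot: [0.001, 0.158, 0.987, -0.0]
force: [-1.2, -0.2, 0.0]
grip_width: 0.994
grip_force: 0.0
time_s: 4.75
eef_pos: [516.1, -140.3, 270.9]
ee_rot: [0.0, 0.158, 0.987, 0.0]
force: [1.0, 5.3, 4.6]
grip_width: 0.153
grip_force: 69.0
```

Gripped at 13 mm opening, matching the 14 mm sprue. Rock first to the tool -y side (jaw_b) about the rib edge.

```bash
python3 -m crank '[[0,-0.043,0,-0.022,0,0,1],[0,-0.086,0,-0.044,0,0,1],[0,-0.129,0.002,-0.067,0,0,1],[0,-0.172,0.004,-0.089,0,0,1],[0,-0.215,0.007,-0.111,0,0,1],[0,-0.258,0.010,-0.133,0,0,1],[0,-0.301,0.015,-0.156,0,0,1],[0,-0.344,0.02,-0.178,0,0,1],[0,-0.344,0.02,-0.178,0,0,1],[0,-0.344,0.02,-0.178,0,0,1]]' 90
python3 - <<'E'
from h import *
take('scene','s2');a=cv2.imread('pics/s2.png')[170:275,180:320];
p,d,ci=take('wrist','w2');b=cv2.imread('pics/w2.png')
cv2.imwrite('pics/m2.png',np.vstack([cv2.resize(a,(400,300),interpolation=cv2.INTER_CUBIC),cv2.resize(b,(400,300))]))
E
```

```text
time_s: 5.75
eef_pos: [505.5, -172.8, 268.9]
ee_rot: [0.011, 0.158, 0.985, 0.07]
force: [3.7, 6.9, 5.2]
grip_width: 0.153
grip_force: 87.8
```

View pics/m2.png

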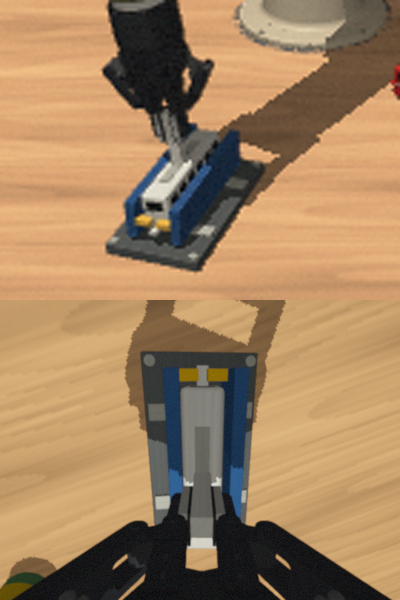

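The casting leans towards the left (jaw_b) side with the fingers firmly on the sprue at (205,545). I measure the jaw travel.

```bash
cat >> h.py <<'E'
def jaws(name,n='wrist'):
    p,d,ci=load(name);P=pts(d,ci);h=cv2.cvtColor(p,cv2.COLOR_RGB2HSV)
    a=np.radians(-18.15);c=np.array([516.2,-138.15]);X=(P[...,:2]-c)@np.array([np.cos(a),np.sin(a)]);Y=(P[...,:2]-c)@np.array([-np.sin(a),np.cos(a)])
    b=(h[...,0]>100)&(h[...,0]<125)&(h[...,1]>110)&(P[...,2]>59)&(P[...,2]<70)&(abs(X)<85)&(abs(Y)<48)
    for sg in(1,-1):
        y=Y[b&(Y*sg>0)];print(name,'jaw','a' if sg>0 else 'b',len(y),np.percentile(y,[2,50,98]).round(1))
    # roof/hull points: plane normal tilt
    g=(h[...,1]<60)&(P[...,2]>62)&(P[...,2]<85)&(abs(X)<72)&(X>-72)&(abs(Y)<25)&(abs(X)>15)
    if g.sum()>50:
        k=np.polyfit(Y[g],P[...,2][g],1);print('roof tilt deg',np.degrees(np.arctan(k[0])).round(1),g.sum())
E
python3 - <<'E'
from h import *
for n in('w1','w2','scene0','s2'): jaws(n)
E
```

```text
w1 jaw a 1885 [18.3 24.1 29.9]
w1 jaw b 1804 [-29.6 -23.9 -18.6]
roof tilt deg -0.1 3384
w2 jaw a 3846 [18.2 23.8 29.7]
w2 jaw b 3426 [-35.  -29.6 -24.1]
roof tilt deg 8.2 6235
scene0 jaw a 125 [18.6 26.  31.4]
scene0 jaw b 60 [-29.1 -23.9 -18.8]
roof tilt deg -0.4 194
s2 jaw a 121 [19.2 26.1 31.3]
s2 jaw b 50 [-35.  -29.7 -24.2]
roof tilt deg 2.4 198
```

jaw_b is already open 5.6 mm at 8.2° tilt. I go 2° further for margin, rock back upright, then tilt 8° to the other side.

```bash
python3 -m crank '[[0,-0.043,0,-0.022,0,0,1],[0,-0.086,0,-0.044,0,0,1],[0,-0.086,0,-0.044,0,0,1],[0,-0.086,0,-0.044,0,0,1]]'
python3 -m crank '[[0,0.053,0.002,0.028,0,0,1],[0,0.107,0.005,0.055,0,0,1],[0,0.16,0.008,0.083,0,0,1],[0,0.215,0.012,0.111,0,0,1],[0,0.27,0.018,0.139,0,0,1],[0,0.323,0.026,0.167,0,0,1],[0,0.376,0.034,0.194,0,0,1],[0,0.429,0.043,0.222,0,0,1],[0,0.429,0.043,0.222,0,0,1],[0,0.429,0.043,0.222,0,0,1]]'
python3 -m crank '[[0,0.043,-0.001,0.022,0,0,1],[0,0.086,-0.001,0.044,0,0,1],[0,0.129,0,0.067,0,0,1],[0,0.172,0.001,0.089,0,0,1],[0,0.215,0.003,0.111,0,0,1],[0,0.258,0.006,0.133,0,0,1],[0,0.301,0.010,0.156,0,0,1],[0,0.344,0.014,0.178,0,0,1],[0,0.344,0.014,0.178,0,0,1],[0,0.344,0.014,0.178,0,0,1]]'
python3 - <<'E'
from h import *
take('wrist','w3');take('scene','s3');jaws('w3');jaws('s3')
E
```

```text
time_s: 6.25
eef_pos: [502.8, -180.8, 267.7]
ee_rot: [0.014, 0.158, 0.984, 0.087]
force: [3.7, 8.1, 5.1]
grip_width: 0.151
grip_force: 87.9
time_s: 7.25
eef_pos: [516.2, -140.0, 270.9]
ee_rot: [0.0, 0.158, 0.987, -0.001]
force: [-0.0, 5.3, 6.3]
grip_width: 0.149
grip_force: 88.4
time_s: 8.25
eef_pos: [527.0, -107.4, 269.3]
ee_rot: [-0.011, 0.158, 0.985, -0.069]
force: [0.2, 5.9, 6.2]
grip_width: 0.154
grip_force: 88.6
w3 jaw a 3488 [22.1 27.7 33. ]
w3 jaw b 3698 [-35.6 -30.1 -25. ]
roof tilt deg -7.1 6312
s3 jaw a 115 [22.5 29.1 34.5]
s3 jaw b 85 [-36.2 -29.  -23.9]
roof tilt deg -7.2 169
```

jaw_a is at 3.7 mm and jaw_b at 6.3 mm. Tilt 4° further to clear the claws.

```bash
python3 -m crank '[[0,0.043,-0.001,0.022,0,0,1],[0,0.086,-0.001,0.044,0,0,1],[0,0.129,0,0.067,0,0,1],[0,0.172,0.001,0.089,0,0,1],[0,0.172,0.001,0.089,0,0,1],[0,0.172,0.001,0.089,0,0,1]]'
python3 - <<'E'
from h import *
take('wrist','w4');jaws('w4')
E
```

```text
time_s: 8.95
eef_pos: [532.3, -91.1, 266.9]
ee_rot: [-0.016, 0.157, 0.982, -0.104]
force: [0.6, 5.4, 4.3]
grip_width: 0.147
grip_force: 88.7
w4 jaw a 3625 [25.2 31.  36.3]
w4 jaw b 3650 [-35.4 -29.7 -24.9]
roof tilt deg -10.5 6232
```

```bash
python3 -m crank '[[0,-0.06,0.003,-0.031,0,0,1],[0,-0.118,0.006,-0.061,0,0,1],[0,-0.178,0.011,-0.092,0,0,1],[0,-0.237,0.018,-0.122,0,0,1],[0,-0.296,0.026,-0.153,0,0,1],[0,-0.354,0.036,-0.183,0,0,1],[0,-0.412,0.047,-0.214,0,0,1],[0,-0.47,0.059,-0.244,0,0,1],[0,-0.47,0.059,-0.244,0,0,1],[0,-0.47,0.059,-0.244,0,0,1]]'
python3 -m crank '[[0,0,-0.03,0,0,0,1],[0,-0.001,-0.06,0,0,0,1],[0,-0.002,-0.1,0,0,0,1],[0,-0.003,-0.14,0,0,0,1],[0,-0.003,-0.14,0,0,0,1]]'
python3 - <<'E'
from h import *
take('wrist','w5');jaws('w5')
E
```

```text
time_s: 10.0
eef_pos: [517.5, -136.2, 270.9]
ee_rot: [-0.001, 0.158, 0.987, -0.009]
force: [1.1, 5.0, 4.1]
grip_width: 0.152
grip_force: 88.5
time_s: 10.5
eef_pos: [517.4, -136.8, 285.5]
ee_rot: [-0.001, 0.158, 0.987, -0.009]
force: [-0.1, 0.1, -3.2]
grip_width: 0.149
grip_force: 87.9
w5 jaw a 3682 [24.4 30.4 35.9]
w5 jaw b 3291 [-36.2 -30.7 -25.1]
roof tilt deg -0.6 6328
```

The casting hangs free: the force is just its 3 N weight and both jaws are open about 6.5 mm. Raise it the rest of the way.

```bash
python3 -m crank '[[0,-0.001,-0.08,0,0,0,1],[0,-0.003,-0.16,0,0,0,1],[0,-0.004,-0.24,0,0,0,1],[0,-0.006,-0.32,0,0,0,1],[0,-0.007,-0.4,0,0,0,1],[0,-0.008,-0.46,0,0,0,1],[0,-0.009,-0.5,0,0,0,1],[0,-0.009,-0.5,0,0,0,1],[0,-0.009,-0.5,0,0,0,1],[0,-0.009,-0.5,0,0,0,1],[0,-0.009,-0.5,0,0,0,1],[0,-0.009,-0.5,0,0,0,1]]'
python3 - <<'E'
from h import *
take('wrist','w6');take('side','d6');jaws('w6')
p,d,ci=load('w6');P=pts(d,ci);h=cv2.cvtColor(p,cv2.COLOR_RGB2HSV)
g=(P[...,2]>115)&(P[...,2]<145)&(h[...,1]<60)&(np.hypot(P[...,0]-516,P[...,1]+138)<75)&(d>0)&(np.arange(420)[:,None]<260)
print('roof z',np.median(P[g][:,2]),g.sum(),'expect 132')
a=cv2.imread('pics/d6.png')[130:270,190:350];cv2.imwrite('pics/m6.png',np.hstack([cv2.resize(a,(400,350)),cv2.resize(cv2.imread('pics/w6.png'),(400,350))]))
print(status.sense()['dq'].round(4))
E
```

```text
time_s: 11.75
eef_pos: [517.4, -136.5, 334.6]
ee_rot: [-0.002, 0.158, 0.987, -0.009]
force: [0.2, 0.0, -5.0]
grip_width: 0.15
grip_force: 87.9
w6 jaw a 2616 [24.5 30.2 36. ]
w6 jaw b 2231 [-36.3 -31.  -25.8]
roof z 130.86104976324157 7745 expect 132
[ 0.0005 -0.0018 -0.0017 -0.0018  0.0006 -0.001 ]
```

View pics/m6.png

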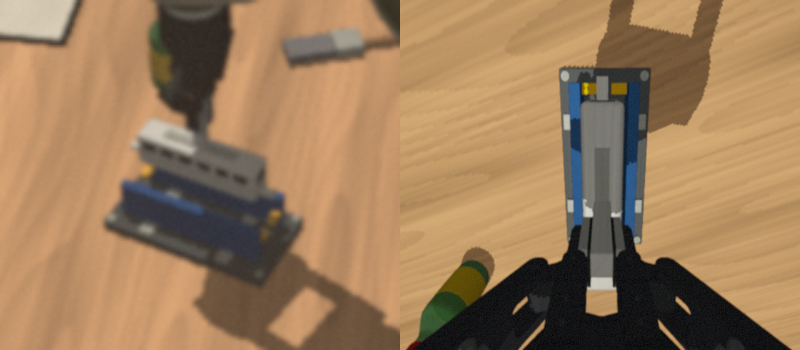

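The casting hangs level above the open jaws (left panel, around (200,160)), with the roof measured at 131 mm, so its origin is about 87 mm up. It is still and gripped at 88 N.

```bash
python3 -c "
from rig import ticket;print(ticket.finish_job())"
```

```text
the job is handed in; nothing more can be done
None
```

The casting was rocked free, pushing both jaws back about 6.5 mm, and I handed the job in with it held level and still about 2 cm above the jaw tops; the judge returned no verdict.

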